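# Set the slats of a tool rack with a hooked spacer

### The job

On the half-built tool rack two slats are bolted tight and two more, on finger-tight wing nuts, still stand too far away. Take the hooked spacer by its red grip, drop it over the first loose slat and draw that slat along until the spacer block comes up snug against the bolted slat, then lift it out and do the same with the last slat against the one you have just set, so that all the gaps match; pull gently, never ram the spacer home or shove a slat that is already set. Finally stand the spacer back on the green mat and leave the other things on the bench alone.

Things in the scene. Friction and masses are not known exactly. Their poses are not given: they have to be found in the camera images.
- rack: Tool rack fixed to the bench: two slotted aluminium rails (20 x 20 mm, 300 mm long) along its y at x = -50 and +50 mm, walnut slats across them. Origin: on the bench, midway between the rails; x along the slats, y along the row to the bolted end. From +y to -y: two bolted slats (steel nuts, gap 22 mm), two loose ones. The inner bolted slat's middle lies 68 mm from the origin, give or take 11 mm (no pose given: feel for it).
- slat_one: First loose slat (brass wing nuts), next to the bolted ones. Every slat: 150 mm (x) x 30 (y) x 20, lying 20 to 40 mm above the bench; nuts at x = -50 and +50 mm stand up to 13 mm above it. Origin: centre of its underside, axes as the rack's. It stays square, slides only along y, stiffly (about 5 N), stays where left. Starts 30 to 70 mm (gap) from the bolted slat; right gap 22 mm, the same as between the bolted two.
- slat_two: Last loose slat, on the -y side of the first loose one, alike and equally stiff. It starts with a gap of at least 34 mm to the first loose slat; the right gap is again 22 mm.
- spacer: Hooked spacer, about 0.2 kg, used upright, starts standing on the mat. Origin: level with the underside of its feet, midway between spacer block and lip; x along its 70 mm length, y from lip to spacer block, z up. Between block and lip is a 34 mm space for a 30 mm slat, its mouth flared 4 mm to each side. An aluminium strap joins both on top, z = 16 to 24 mm (its underside would rest on the slat).
- spacer_block (a point): Middle of the outer (+y) face of the pale beech spacer block, 35 mm from the spacer's origin along y, 8 mm up. The block is 18 mm thick (y = 17 to 35 mm), z = 0 to 16 mm. This face meets the slat before. The thin aluminium lip on the other side (y = -17 to -23 mm, foot flaring to -25) pulls the loose slat's -y face; the gap left is then 18 + 4 = 22 mm.
- spacer_grip (a point): Point in the red grip on top of the spacer, 48 mm above the feet, right over the spacer's origin. The grip is 60 mm (x) by 24 mm (y) and reaches from z = 24 to 66 mm above the feet.
- mat: Green mat fixed to the bench, 170 x 170 mm, 3 mm thick. Origin: centre of its underside.
- thread_red: Red thread cone, 60 mm across, 85 mm tall, standing; leave alone. Origin: centre of its underside.
- thread_black: Black thread cone, same size; leave alone.
- thread_amber: Orange-brown thread cone, same size; leave alone.
- tumbler: Steel tumbler, 84 mm across, 125 mm tall; leave alone. Origin: centre of its underside.
- mallet: Mallet lying down, white head 54 mm across and 80 mm long at the origin, wooden handle 160 mm along its -x; leave alone.
- wrench: Wrench, 150 mm, lying along its x; leave alone. Origin: at its underside.
- spare_slat: Spare walnut slat lying on the bench, 150 x 30 x 20 mm; leave alone. Origin: centre of its underside.
- dye: Brown dye bottle, 54 mm across, 100 mm tall; leave alone. Origin: centre of its underside.
There are look-alikes about, which are no part of the job. Leave any turquoise look-alike of the spacer alone.

How it is judged:
By the outcome, as a careful person would: the job done as asked, in the order asked, and still so for the second after the job is handed in, with the robot touching nothing.
It also fails if it takes over 64 s, if anything falls off the work surface, if the arm or the gripper's body presses on something with over 40 N, if the wrist force passes 120 N, or if a joint passes its speed limit or range.

### The arm

A 6-joint arm with a two-finger parallel gripper is mounted at the origin on the work surface. World frame = base frame: x ahead of the robot, y to its left, z up, the work surface at z = 0. Lengths are in mm, angles in rad, forces in N, time in s.
With the tool pointing down it reaches from about 275 to 775 mm from the base axis. Payload 14.6 kg.
Tool frame: the origin (TCP) lies between the finger pads; the fingertips stand ctrl.tcp_to_tips ahead of it and the grasp point (between the pads) lies 3 mm ahead of it (ctrl.tcp_to_tips is the distance from the TCP to the fingertips, in mm); y points along the fingers, z is the direction in which the jaws open and shut, and the axes are right-handed (so a half turn about y gives the same grasp; the last joint's range is limited). The gripper opens to 85 mm and grips with 20 to 120 N. Pads are 22 mm wide; open, the fingers measure 114 mm over their backs; the gripper's body (76 mm by 85 mm) begins 54 mm behind the grasp point. The pads swing forward as they close: fully open they stand 13 mm farther back than shut.
Start: joints at [1.14, 0.263, -0.048, 1.259, 0, 1.415], TCP at [142.971, 505.161, 253.278] pointing down, gripper open.
Joint ranges: [-2.65, 2.65], [-0.89, 1.7], [-1.18, 1.37], [-2.13, 2.11], [-1.35, 1.29], [-3.14, 3.14]. Speed limits (rad/s): [1.89, 1.89, 2.57, 2.79, 3.14, 3.14].

### API

Orientations are given as a unit quaternion [w, x, y, z].
In Python, from station import ctrl, imaging, close_job gives the robot as it stands.
- The arm moves only by the tool jog_arm, never from a script. Its argument "targets" is a list of rows, each an object with "slide": the shift along the world's x, y, z in cm, a list of three; "twist": the turn, a rotation vector about the world's x, y, z in rad, a list of three; "fingers": the finger opening in cm, from 0 to 8.54. A call has 1 to 20 rows; each row is the pose to reach, as a shift and turn from the pose commanded when the call began; what a row does not reach only later rows make up. A row lasts 1/8 s, in which the tool goes at most 62.5 mm and 10.7 degrees, less where a joint would pass 70% of its speed; a pose out of reach is approached as far as the arm can. A call with a gripper value outside its range is refused whole. The fingers move at their own pace and stop on an object; "grip_force" is the grip in N (left out, the last holds). Time passes only in rows, so rows that repeat a pose let the fingers close. It gives the time, the measured TCP pose, the force and the opening at its end, in the units of the state.
- ctrl.get_obs(): the state, without advancing time (a new reading comes with each control period).
- imaging.read_camera(name): name is "side" or "top" or "wrist"; returns (picture, depth): 400x640x3 uint8, red, green, blue; 400x640 float32, mm along the optical axis (not along the pixel's ray), 0 where there is no reading.
- imaging.get_calibration(name): a dict with "mtx" (3x3 intrinsics, pixels), "eye" and "attitude" of the camera in the world; the wrist camera has in their place "T_tool_cam" (4x4, takes a point from camera to tool coordinates, whose origin is the TCP and whose axes are the tool frame's). Camera axes: x right, y down, z forward; pixel columns grow to the right and rows downward; lengths in mm; the calibration is good to about 2 mm. A picture is of the moment at which its call begins: read the wrist's pose just before it. get_calibration takes no time and is no camera call.
- close_job(): hands the job in, once; it reports no verdict.
The state is a dict: "time": time; "joints": joint angles; "dq": joint speeds; "tau": joint torques, N m; "position": TCP position; "ee_rot": TCP orientation; "force": force on the tool from outside, world axes, zero at the start; "wrist_torque": the same for the moment, N m; "opening": opening from 0.0 (shut) to 1.0 (fully open).
Only numpy, scipy, OpenCV 4.12 (cv2) and the standard library are available. Lean on these libraries where they do the work, as an engineer would, in place of code of your own. Each camera call takes 0.05 s, during which the arm holds its last target.

## Working session

There is one attempt and no reset: what is moved stays moved. The work goes in short steps, Python scripts to look and compute and a tool call to move; the robot and the scene stay as the last step left them, time stands still between calls to the robot, and variables do not carry over. Pictures are saved under pics/ and viewed, and the job is handed in when it is done.

Besides the shell and the picture viewer there is one more tool, called after "Request:" in YAML: its name, and indented under it one key for each argument. jog_arm: Moves the arm, as the interface text tells. Its arguments: {"type":"object","properties":{"targets":{"type":"array","items":{"type":"object","properties":{"slide":{"type":"array","items":{"type":"number"}},"twist":{"type":"array","items":{"type":"number"}},"fingers":{"type":"number"}}}},"grip_force":{"type":"number"}},"required":["targets"]}

```bash
ls; mkdir -p pics; python3 - <<'E'
from station import ctrl, imaging
import cv2,numpy as np
np.set_printoptions(precision=4,suppress=True)
print(ctrl.get_obs(), ctrl.tcp_to_tips)
for n in ["side","top","wrist"]:
    p,d=imaging.read_camera(n)
    cv2.imwrite(f"pics/{n}0.png",p[:,:,::-1]); np.save(f"pics/{n}0.npy",d)
    print(n,imaging.get_calibration(n))
E
```

```text
pics
{'time': 0.0, 'joints': array([ 1.1397,  0.2635, -0.049 ,  1.2594,  0.    ,  1.4155]), 'dq': array([ 0.0018,  0.0003, -0.0016,  0.0003,  0.0001,  0.0001]), 'tau': array([ -0.0034, -63.7617,  38.4566,   0.0139,  -0.0002,   0.    ]), 'position': array([142.8657, 504.9273, 252.8215]), 'ee_rot': array([-0.7   ,  0.7007, -0.0973,  0.0971]), 'force': array([-1.0557,  0.6284, -0.3742]), 'wrist_torque': array([0.0153, 0.0249, 0.0361]), 'opening': 1.000683815891362} 22.0
side {'mtx': array([[389.7605,   0.    , 325.5317],
       [  0.    , 389.7605, 194.6246],
       [  0.    ,   0.    ,   1.    ]]), 'eye': array([  96.3621, -858.8901,  810.7516]), 'attitude': array([-0.4323,  0.8677, -0.2212,  0.1059])}
top {'mtx': array([[389.0843,   0.    , 321.2741],
       [  0.    , 389.0843, 199.5698],
       [  0.    ,   0.    ,   1.    ]]), 'eye': array([ 498.5209,    4.3699, 1304.2973]), 'attitude': array([-0.0235,  0.7076, -0.706 ,  0.0145])}
wrist {'mtx': array([[308.2978,   0.    , 319.9937],
       [  0.    , 308.2978, 197.3645],
       [  0.    ,   0.    ,   1.    ]]), 'T_tool_cam': array([[   0.0014,    0.9615,    0.2749,  -70.1626],
       [  -0.0001,   -0.2749,    0.9615, -119.7237],
       [   1.    ,   -0.0013,   -0.0003,    1.8386],
       [   0.    ,    0.    ,    0.    ,    1.    ]])}
```

View pics/top0.png

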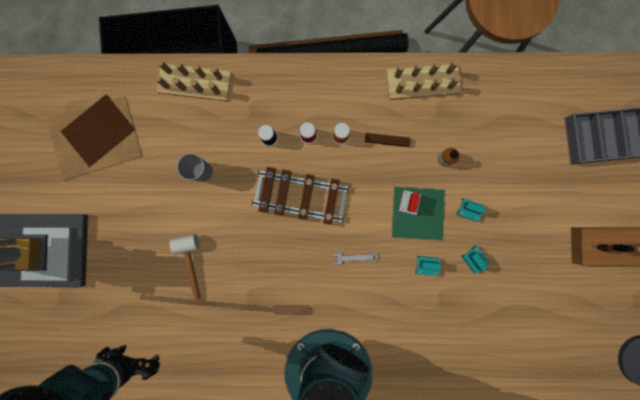

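View pics/side0.png

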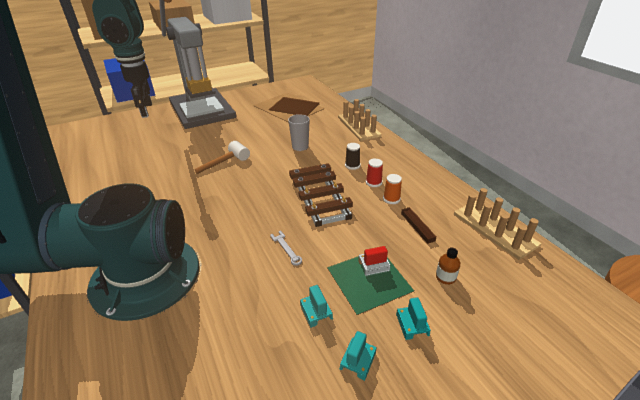

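View pics/wrist0.png

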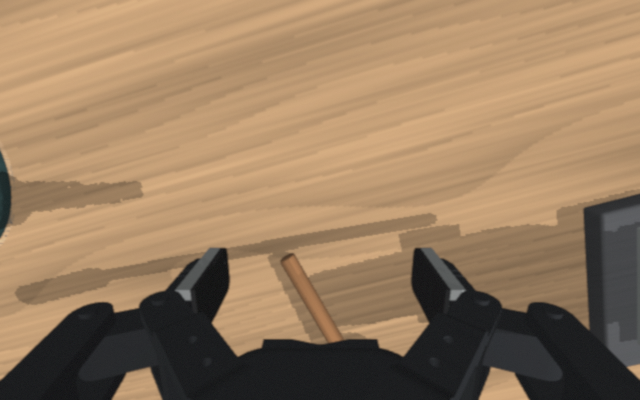

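Candidates in the top view: the red-gripped spacer on the mat (411,202), turquoise look-alikes at (471,210), (428,265) and (476,260), and the red thread cone at (308,131). By the description I choose (411,202), and I'll check it in a crop.

```bash
cat > h.py <<'E'
import numpy as np, cv2
from scipy.spatial.transform import Rotation as R
from station import ctrl, imaging
np.set_printoptions(precision=2,suppress=True)
def rot(q): return R.from_quat([q[1],q[2],q[3],q[0]]).as_matrix()
def pose(name,obs=None):
    c=imaging.get_calibration(name)
    if name!="wrist": return c["mtx"],rot(c["attitude"]),np.array(c["eye"])
    o=obs or ctrl.get_obs(); Rt=rot(o["ee_rot"]); T=c["T_tool_cam"]
    return c["mtx"],Rt@T[:3,:3],Rt@T[:3,3]+o["position"]
def plane(P,uv,z):
    K,Rm,e=P; uv=np.atleast_2d(uv).astype(float)
    r=np.c_[(uv[:,0]-K[0,2])/K[0,0],(uv[:,1]-K[1,2])/K[1,1],np.ones(len(uv))]@Rm.T
    return e+r*((z-e[2])/r[:,2])[:,None]
def cloud(P,d):
    K,Rm,e=P; v,u=np.mgrid[:d.shape[0],:d.shape[1]]
    r=np.stack([(u-K[0,2])/K[0,0],(v-K[1,2])/K[1,1],np.ones(d.shape)],-1)
    return (r*d[...,None])@Rm.T+e
def proj(P,X):
    K,Rm,e=P; c=(np.atleast_2d(X)-e)@Rm; p=c@K.T; return p[:,:2]/p[:,2:]
E
python3 - <<'E'
from h import *
p=cv2.imread("pics/top0.png");d=np.load("pics/top0.npy");P=pose("top")
a=cv2.resize(p[170:260,370:500],None,fx=6,fy=6,interpolation=cv2.INTER_CUBIC)[:,:780]
cv2.imwrite("pics/crop_sp.png",a)
cv2.imwrite("pics/crop_rk.png",cv2.resize(p[150:240,235:365],None,fx=6,fy=6,interpolation=cv2.INTER_CUBIC))
ps=cv2.imread("pics/side0.png")
cv2.imwrite("pics/crop_sp_side.png",cv2.resize(ps[230:320,310:430],None,fx=6,fy=6,interpolation=cv2.INTER_CUBIC))
C=cloud(P,d)
for uv in [(411,202),(405,200),(425,190),(600,300),(331,200),(306,198),(283,194),(267,190)]: print(uv,C[uv[1],uv[0]])
hsv=cv2.cvtColor(p,cv2.COLOR_BGR2HSV)
m=((hsv[...,0]<8)|(hsv[...,0]>172))&(hsv[...,1]>150)&(hsv[...,2]>110)
n,l,s,c=cv2.connectedComponentsWithStats(m.astype(np.uint8))
for i in range(1,n):
    if s[i,4]>8:
        pts=np.argwhere(l==i)[:,::-1].astype(np.float32); print(s[i],c[i],cv2.minAreaRect(pts)); print(plane(P,c[i],69), np.median(C[l==i],0))
E
```

```text
(411, 202) [ 557.79 -264.25   68.45]
(405, 200) [ 566.31 -253.75   26.78]
(425, 190) [ 601.62 -326.95   -2.58]
(600, 300) [ 240.23 -894.91   -0.6 ]
(331, 200) [565.3  -11.03  36.84]
(306, 198) [571.35  70.28  42.58]
(283, 194) [583.96 144.77  46.78]
(267, 190) [597.39 197.88  40.35]
[408 193  11  18 134] [413.47 201.73] ((413.44122314453125, 201.73532104492188), (7.518604278564453, 18.19017219543457), 14.03624439239502)
[[ 558.63 -271.95   69.  ]] [ 557.83 -271.56   69.33]
```

View pics/crop_sp.png

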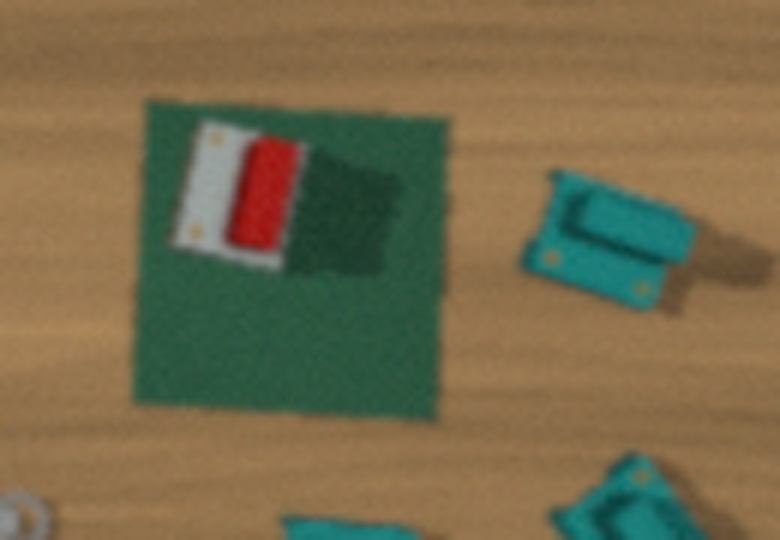

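View pics/crop_rk.png

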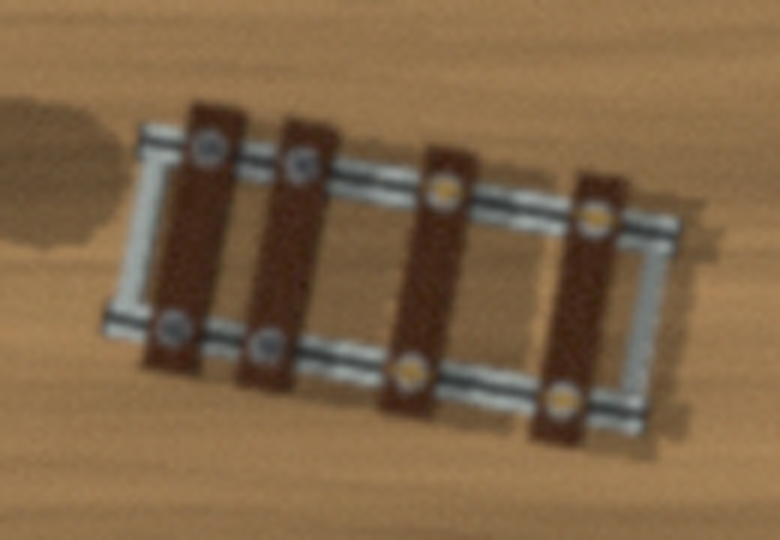

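View pics/crop_sp_side.png

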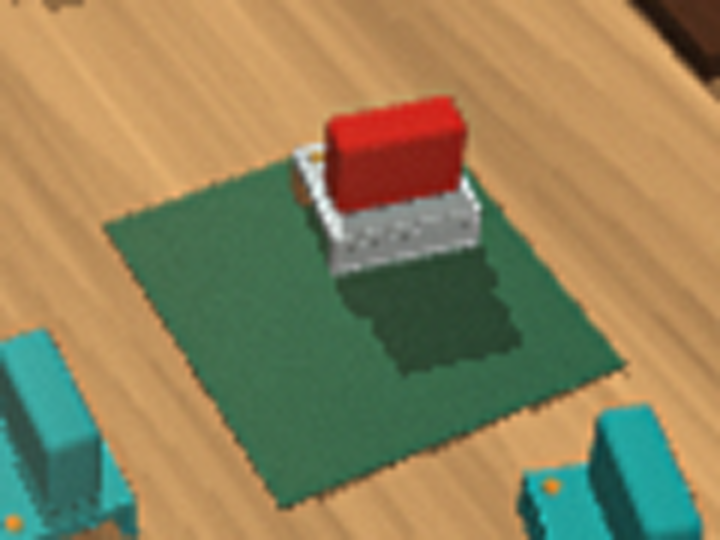

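The crop shows the true spacer: red grip at about (413,202) and white strap. Its two-screw block side faces left (world +y) and the lip faces right. The rack's bolted pair (steel nuts) is also on the left, so the spacer is nearly oriented right. Next I work out angles and the first approach.

```bash
python3 - <<'E'
from h import *
P=pose("top"); o=ctrl.get_obs(); print(rot(o["ee_rot"]))
f=lambda x,y,x0,y0:(x0+(x+.5)/6-.5,y0+(y+.5)/6-.5)
A=plane(P,[f(140,143,235,150),f(680,233,235,150),f(110,320,235,150),f(645,412,235,150)],20)
for a,b in((0,1),(2,3)):
    v=A[a]-A[b]; print("rack y dir",np.linalg.norm(v),np.degrees(np.arctan2(-v[0],v[1])))
print(A, A.mean(0))
# nuts steel/brass top z~53
N=plane(P,[f(*q,235,150) for q in [(210,148),(173,328),(302,165),(267,345),(445,190),(410,372),(595,218),(562,400)]],50)
print(N)
for i in range(0,8,2): v=N[i]-N[i+1]; print(np.linalg.norm(v),np.degrees(np.arctan2(v[1],v[0])))
M=N.reshape(4,2,3).mean(1); print(M, np.diff(M,axis=0), np.linalg.norm(np.diff(M,axis=0),axis=1))
S=plane(P,[f(*q,370,170) for q in [(200,122),(172,245),(280,270)]],27)
v=S[0]-S[1]; print("spacer",S,np.linalg.norm(v),np.degrees(np.arctan2(v[1],v[0])))
E
```

```text
[[ 0.96 -0.    0.27]
 [-0.27 -0.    0.96]
 [-0.   -1.   -0.  ]]
rack y dir 303.0193577929708 -9.410474831134232
rack y dir 299.3080898907409 -9.609597385150927
[[654.22 231.81  20.  ]
 [604.67 -67.13  20.  ]
 [556.01 247.29  20.  ]
 [506.04 -47.82  20.  ]] [580.23  91.04  20.  ]
[[647.9  188.52  50.  ]
 [550.42 207.54  50.  ]
 [638.73 138.62  50.  ]
 [541.37 156.74  50.  ]
 [625.27  61.24  50.  ]
 [527.02  79.64  50.  ]
 [610.23 -19.7   50.  ]
 [512.19  -2.08  50.  ]]
99.32035360523683 -11.038299688487918
99.0285978805897 -10.542110193632377
99.95374519017471 -10.604123963667803
99.61063825715837 -10.186567776151282
[[599.16 198.03  50.  ]
 [590.05 147.68  50.  ]
 [576.14  70.44  50.  ]
 [561.21 -10.89  50.  ]] [[ -9.11 -50.35   0.  ]
 [-13.9  -77.24   0.  ]
 [-14.94 -81.33   0.  ]] [51.17 78.48 82.69]
spacer [[ 599.44 -247.18   27.  ]
 [ 532.1  -231.36   27.  ]
 [ 518.6  -289.98   27.  ]] 69.17688318409928 -13.220639259252094
```

Request:
jog_arm:
  targets:
    - {"slide": [4.3,-4.2,0.8],"twist": [0,0,0.01],"fingers": 8.5}
    - {"slide": [8.6,-8.4,1.6],"twist": [0,0,0.02],"fingers": 8.5}
    - {"slide": [12.9,-12.6,2.4],"twist": [0,0,0.03],"fingers": 8.5}
    - {"slide": [17.2,-16.8,3.2],"twist": [0,0,0.04],"fingers": 8.5}
    - {"slide": [21.5,-21,4],"twist": [0,0,0.05],"fingers": 8.5}
    - {"slide": [25.8,-25.2,4.8],"twist": [0,0,0.06],"fingers": 8.5}
    - {"slide": [30.1,-29.4,5.6],"twist": [0,0,0.07],"fingers": 8.5}
    - {"slide": [34.4,-33.6,6.4],"twist": [0,0,0.08],"fingers": 8.5}
    - {"slide": [38.7,-37.8,7.2],"twist": [0,0,0.09],"fingers": 8.5}
    - {"slide": [43,-42,8],"twist": [0,0,0.096],"fingers": 8.5}
    - {"slide": [43,-42,8],"twist": [0,0,0.096],"fingers": 8.5}
    - {"slide": [43,-42,8],"twist": [0,0,0.096],"fingers": 8.5}

```text
time: 1.65
position: [572.7, 85.2, 332.9]
ee_rot: [0.704, -0.704, 0.064, -0.063]
force: [-0.3, 0.3, 0.8]
opening: 0.997
```

```bash
python3 - <<'E'
from h import *
o=ctrl.get_obs(); p,d=imaging.read_camera("wrist")
cv2.imwrite("pics/w1.png",p[:,:,::-1]); np.save("pics/w1.npy",d); import pickle; pickle.dump(o,open("pics/w1.pkl","wb"))
print(o["time"],o["position"],o["ee_rot"],o["force"],o["dq"])
E
```

```text
1.65 [572.71  85.2  332.91] [ 0.7  -0.7   0.06 -0.06] [-0.31  0.33  0.76] [ 0.02 -0.02 -0.01  0.   -0.    0.  ]
```

View pics/w1.png

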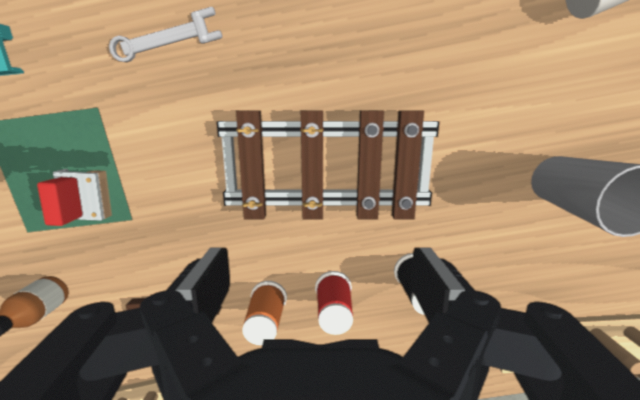

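The wrist view shows the rack at about (325,165) with steel nuts at (372,130) and (412,130) and brass ones at (250,130) and (312,130). I extract the slat tops by colour and height.

```bash
cat > rack.py <<'E'
from h import *
def slats(P,pic_bgr,d,ctr=(580,91),verbose=True):
    C=cloud(P,d); hsv=cv2.cvtColor(pic_bgr,cv2.COLOR_BGR2HSV)
    m=(hsv[...,2]<135)&((hsv[...,0]<15)|(hsv[...,0]>170))&(hsv[...,1]>70)&(d>0)
    m&=(np.hypot(C[...,0]-ctr[0],C[...,1]-ctr[1])<210)&(C[...,2]>30)&(C[...,2]<50)
    m=cv2.morphologyEx(m.astype(np.uint8),cv2.MORPH_OPEN,np.ones((3,3)))
    n,l,s,c=cv2.connectedComponentsWithStats(m,connectivity=4); out=[]
    for i in range(1,n):
        if s[i,4]<150: continue
        v,u=np.nonzero(l==i); z=np.median(C[v,u,2])
        X=plane(P,np.c_[u,v],40)[:,:2]
        rc=cv2.minAreaRect(X.astype(np.float32)); b=cv2.boxPoints(rc)
        e=[b[1]-b[0],b[2]-b[1]]; L=max(e,key=np.linalg.norm); L=L*np.sign(L[0])
        out.append((rc[0],sorted(rc[1]),np.degrees(np.arctan2(L[1],L[0])),z,s[i,4]))
    out.sort(key=lambda t:-t[0][1])
    if verbose:
        for t in out: print(np.array(t[0]),np.array(t[1]),"ang %.2f z %.1f n %d"%t[2:])
    return out
E
python3 - <<'E'
from rack import *; import pickle
o=pickle.load(open("pics/w1.pkl","rb")); P=pose("wrist",o)
slats(P,cv2.imread("pics/w1.png"),np.load("pics/w1.npy"))
print("top"); slats(pose("top"),cv2.imread("pics/top0.png"),np.load("pics/top0.npy"))
# spacer from wrist view: red grip top
p=cv2.imread("pics/w1.png");h=cv2.cvtColor(p,cv2.COLOR_BGR2HSV);C=cloud(P,np.load("pics/w1.npy"))
m=((h[...,0]<8)|(h[...,0]>172))&(h[...,1]>150)&(h[...,2]>80)&(C[...,1]<-150)
n,l,s,c=cv2.connectedComponentsWithStats(m.astype(np.uint8)); i=1+s[1:,4].argmax()
X=C[l==i]; print(s[i],X.min(0),X.max(0)); t=X[X[:,2]>64]; print(cv2.minAreaRect(t[:,:2].astype(np.float32)))
E
```

```text
[599.28 201.66] [ 31.59 146.26] ang -10.52 z 39.1 n 2122
[590.01 151.21] [ 30.63 146.25] ang -10.49 z 39.1 n 2039
[514.56  85.86] [21.41 28.58] ang 79.59 z 39.1 n 318
[576.51  74.37] [29.01 91.8 ] ang -10.31 z 39.1 n 1316
[764.13  65.17] [19.75 44.99] ang -78.68 z 39.9 n 201
[639.84  63.21] [16.38 28.33] ang 79.59 z 39.0 n 219
[499.05   4.91] [21.66 29.83] ang 76.49 z 39.0 n 334
[562.57  -6.48] [30.99 95.98] ang -9.99 z 39.1 n 1435
[624.21 -17.78] [17.85 29.88] ang 79.59 z 39.1 n 221
top
[599.1  198.84] [30.22 81.24] ang -10.01 z 40.1 n 213
[590.86 147.96] [28.69 83.97] ang -9.81 z 40.0 n 216
[576.5   70.71] [28.6  80.72] ang -9.99 z 40.1 n 214
[560.08 -11.03] [28.11 80.44] ang -10.66 z 40.2 n 205
[  38  178   43   48 1635] [ 527.72 -285.11   29.24] [ 587.71 -252.44   70.53]
((557.2551879882812, -269.9134826660156), (24.125303268432617, 58.74798583984375), 75.08875274658203)
```

Request:
jog_arm:
  targets:
    - {"slide": [-0.3,-5,-1.5],"twist": [0,0,-0.01],"fingers": 8.5}
    - {"slide": [-0.5,-10,-3],"twist": [0,0,-0.03],"fingers": 8.5}
    - {"slide": [-0.8,-15,-5],"twist": [0,0,-0.05],"fingers": 8.5}
    - {"slide": [-1,-20,-7],"twist": [0,0,-0.07],"fingers": 7}
    - {"slide": [-1.2,-25,-9],"twist": [0,0,-0.07],"fingers": 6}
    - {"slide": [-1.4,-30,-11],"twist": [0,0,-0.07],"fingers": 6}
    - {"slide": [-1.5,-35.5,-13],"twist": [0,0,-0.07],"fingers": 6}
    - {"slide": [-1.5,-35.5,-14],"twist": [0,0,-0.07],"fingers": 6}
    - {"slide": [-1.5,-35.5,-14],"twist": [0,0,-0.07],"fingers": 6}

```text
time: 2.82
position: [557.6, -268.4, 193.0]
ee_rot: [0.702, -0.701, 0.088, -0.087]
force: [0.0, 0.6, -0.6]
opening: 0.705
```

```bash
python3 - <<'E'
from h import *; import pickle
o=ctrl.get_obs(); p,d=imaging.read_camera("wrist"); p=np.ascontiguousarray(p[:,:,::-1])
cv2.imwrite("pics/w2.png",p); np.save("pics/w2.npy",d); pickle.dump(o,open("pics/w2.pkl","wb"))
P=pose("wrist",o); print(o["time"],o["position"],o["opening"]); Rt=rot(o["ee_rot"]); print("jaw",Rt[:,2],np.degrees(np.arctan2(-Rt[0,2],Rt[1,2])))
h=cv2.cvtColor(p,cv2.COLOR_BGR2HSV);C=cloud(P,d)
m=((h[...,0]<8)|(h[...,0]>172))&(h[...,1]>150)&(h[...,2]>80)
n,l,s,c=cv2.connectedComponentsWithStats(m.astype(np.uint8)); i=1+s[1:,4].argmax()
X=C[l==i]; print(s[i],X.min(0),X.max(0)); t=X[X[:,2]>64]; print(cv2.minAreaRect(t[:,:2].astype(np.float32)))
m=(h[...,1]<60)&(h[...,2]>120)&(C[...,2]>20)&(C[...,2]<32)&(np.hypot(C[...,0]-557,C[...,1]+270)<60)
t=C[m]; print(m.sum(),np.median(t,0),cv2.minAreaRect(t[:,:2].astype(np.float32)))
h2=(h[...,0]>40)&(h[...,0]<90)&(h[...,1]>60); 
v,u=np.nonzero(h2); X=plane(P,np.c_[u,v],3); print("mat",cv2.minAreaRect(X[:,:2].astype(np.float32)),X.min(0),X.max(0))
E
```

```text
2.825 [ 557.6  -268.41  193.01] 0.7051198658681477
jaw [0.25 0.97 0.  ] -14.265713305136556
[ 302  159   27   73 1857] [ 490.21 -287.54   40.65] [ 587.96 -249.46  312.81]
((537.60888671875, -265.8282775878906), (21.50188446044922, 99.85928344726562), 76.2594223022461)
2388 [ 555.39 -253.93   26.25] ((559.8270263671875, -265.8324279785156), (57.98899459838867, 70.19049835205078), 76.09182739257812)
mat ((482.5462341308594, -370.5512390136719), (352.31591796875, 237.93655395507812), 76.83212280273438) [ 330.09 -556.25    3.  ] [ 612.15 -209.49    3.  ]
```

View pics/w2.png

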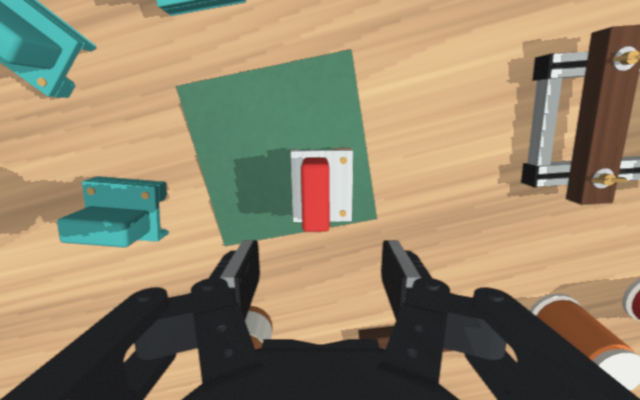

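The wrist view shows the spacer with red grip at (315,193). The strap measures 58×70 mm, as given, at -13.9°, so the origin is about (558.4,-271.5). Next I descend and grip.

Request:
jog_arm:
  targets:
    - {"slide": [0.1,-0.3,-4],"twist": [0,0,0.005],"fingers": 6}
    - {"slide": [0.1,-0.3,-8],"twist": [0,0,0.005],"fingers": 6}
    - {"slide": [0.1,-0.3,-11.5],"twist": [0,0,0.005],"fingers": 6}
    - {"slide": [0.1,-0.3,-13.6],"twist": [0,0,0.005],"fingers": 6}
    - {"slide": [0.1,-0.3,-13.6],"twist": [0,0,0.005],"fingers": 6}
    - {"slide": [0.1,-0.3,-13.6],"twist": [0,0,0.005],"fingers": 2.2}
    - {"slide": [0.1,-0.3,-13.6],"twist": [0,0,0.005],"fingers": 2.0}
    - {"slide": [0.1,-0.3,-13.6],"twist": [0,0,0.005],"fingers": 2.0}
    - {"slide": [0.1,-0.3,-13.6],"twist": [0,0,0.005],"fingers": 2.0}
  grip_force: 60

```text
time: 4.0
position: [559.7, -272.9, 58.7]
ee_rot: [-0.702, 0.702, -0.086, 0.087]
force: [-0.1, 2.5, 6.3]
opening: 0.274
```

```bash
python3 - <<'E'
from h import *
o=ctrl.get_obs(); print(o["time"],o["position"],o["opening"],o["force"],ctrl.tcp_to_tips)
E
```

```text
4.0 [ 559.66 -272.92   58.71] 0.27372934027005236 [-0.09  2.47  6.29] 22.0
```

Request:
jog_arm:
  targets:
    - {"slide": [0,0,2],"twist": [0,0,0],"fingers": 2.0}
    - {"slide": [0,0,6],"twist": [0,0,0],"fingers": 2.0}
    - {"slide": [0,3,10],"twist": [0,0,0.01],"fingers": 2.0}
    - {"slide": [0.3,7,10],"twist": [0,0,0.02],"fingers": 2.0}
    - {"slide": [0.6,12,10],"twist": [0,0,0.04],"fingers": 2.0}
    - {"slide": [0.9,17,10],"twist": [0,0,0.065],"fingers": 2.0}
    - {"slide": [1.2,22,10],"twist": [0,0,0.065],"fingers": 2.0}
    - {"slide": [1.5,27,10],"twist": [0,0,0.065],"fingers": 2.0}
    - {"slide": [1.7,31,10],"twist": [0,0,0.065],"fingers": 2.0}
    - {"slide": [1.7,34.4,10],"twist": [0,0,0.065],"fingers": 2.0}
    - {"slide": [1.7,34.4,10],"twist": [0,0,0.065],"fingers": 2.0}
    - {"slide": [1.7,34.4,10],"twist": [0,0,0.065],"fingers": 2.0}

```text
time: 5.5
position: [576.0, 70.9, 157.6]
ee_rot: [-0.704, 0.704, -0.063, 0.064]
force: [-0.2, -0.4, -2.0]
opening: 0.271
```

```bash
python3 - <<'E'
from rack import *; import pickle
o=ctrl.get_obs(); p,d=imaging.read_camera("wrist"); p=np.ascontiguousarray(p[:,:,::-1])
cv2.imwrite("pics/w3.png",p); np.save("pics/w3.npy",d); pickle.dump(o,open("pics/w3.pkl","wb"))
ps,ds=imaging.read_camera("side");cv2.imwrite("pics/s3.png",cv2.resize(ps[130:260,260:420,::-1],None,fx=4.5,fy=4.5))
P=pose("wrist",o); print(o["time"],o["position"],o["opening"],o["force"]); Rt=rot(o["ee_rot"]); print("jaw",np.degrees(np.arctan2(-Rt[0,2],Rt[1,2])),Rt)
slats(P,p,d)
E
```

```text
5.5 [576.02  70.92 157.63] 0.271319146703361 [-0.23 -0.41 -2.04]
jaw -10.291699913795195 [[ 0.98  0.    0.18]
 [-0.18 -0.    0.98]
 [ 0.   -1.   -0.  ]]
[598.82 200.33] [ 33.61 146.8 ] ang -10.67 z 39.0 n 6238
[589.64 150.32] [ 31.97 146.81] ang -10.49 z 39.0 n 5924
[514.66  86.25] [22.42 28.72] ang 79.63 z 39.1 n 962
[543.39  80.74] [27.11 27.32] ang 79.63 z 39.1 n 1059
[561.07  -5.67] [ 31.71 146.84] ang -10.41 z 39.0 n 5729
```

View pics/w3.png

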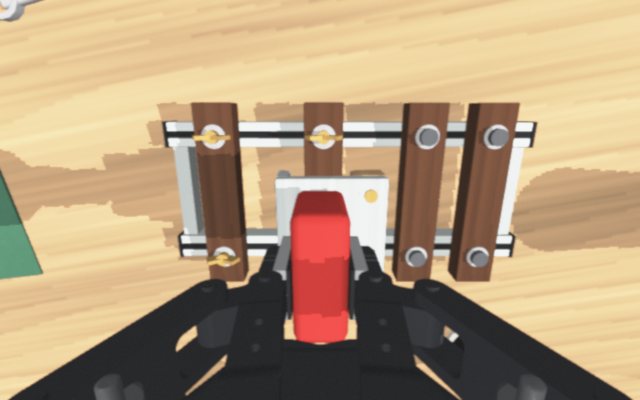

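View pics/s3.png

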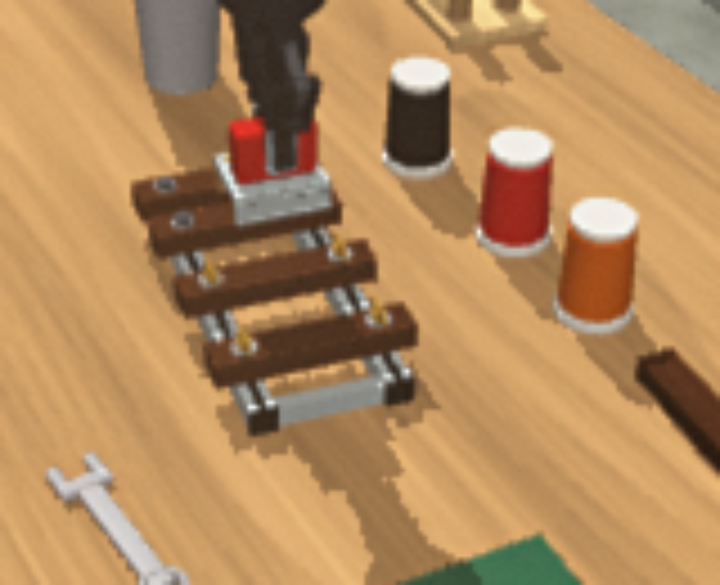

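```bash
cat > strap.py <<'E'
from h import *
def strap(P,p,d,o):
    C=cloud(P,d); h=cv2.cvtColor(p,cv2.COLOR_BGR2HSV)
    T=o["position"]; zt=T[2]-58.5+27
    m=(h[...,1]<50)&(h[...,2]>150)&(abs(C[...,2]-zt)<6)&(np.hypot(C[...,0]-T[0],C[...,1]-T[1])<55)
    n,l,s,c=cv2.connectedComponentsWithStats(m.astype(np.uint8),connectivity=4)
    i=1+s[1:,4].argmax(); m=l==i; z=np.median(C[m,2]); print("strap px",s[i],"z",z)
    # front edge (min row per column), left/right edges by rows near front
    cols=np.arange(s[i,0]+8,s[i,0]+s[i,2]-8); top=np.array([np.nonzero(m[:,c])[0].min() if m[:,c].any() else -1 for c in cols]);k=top>=0
    F=plane(P,np.c_[cols[k],top[k]],z); r0=s[i,1]+4; rows=np.arange(r0,r0+20)
    Lf=plane(P,np.array([[np.nonzero(m[r])[0].min(),r] for r in rows]),z); Rg=plane(P,np.array([[np.nonzero(m[r])[0].max(),r] for r in rows]),z)
    def ln(X): vx,vy,x,y=cv2.fitLine(X[:,:2].astype(np.float32),cv2.DIST_HUBER,0,.01,.01).ravel(); return np.array([x,y]),np.array([vx,vy])
    a,v=ln(F); v=v*np.sign(v[1]); print("front dir ang",np.degrees(np.arctan2(-v[0],v[1])))
    for nme,X in(("L",Lf),("R",Rg)):
        q,w=ln(X); w=w*np.sign(w[0]); print(nme,"ang",np.degrees(np.arctan2(w[1],w[0])),"mean",q)
    n=np.array([v[1],-v[0]])  # approx +x
    L=Lf[:,:2]@v; Rr=Rg[:,:2]@v; print("width",np.median(Rr)-np.median(L),)
    yc=np.median(L)+23; yc2=np.median(Rr)-35
    xo=np.median(F[:,:2]@n)+35
    for yy in (yc,yc2): print("origin", v*yy+n*xo, "minus tcp", v*yy+n*xo-T[:2])
    return v
E
python3 - <<'E'
from strap import *; import pickle
o=pickle.load(open("pics/w3.pkl","rb")); p=cv2.imread("pics/w3.png"); d=np.load("pics/w3.npy"); P=pose("wrist",o)
strap(P,p,d,o)
E
```

```text
strap px [ 275  177  113   94 4279] z 125.07450510888086
front dir ang -10.3699665
L ang -12.67059 mean [541.19  55.81]
R ang -10.680654 mean [553.15 111.48]
width 56.895508814210984
origin [574.79  73.06] minus tcp [-1.23  2.15]
origin [574.59  71.98] minus tcp [-1.43  1.06]
```

Request:
jog_arm:
  targets:
    - {"slide": [0.16,0.07,-3],"twist": [0,0,0],"fingers": 2.0}
    - {"slide": [0.16,0.07,-5],"twist": [0,0,0],"fingers": 2.0}
    - {"slide": [0.16,0.07,-5.8],"twist": [0,0,0],"fingers": 2.0}
    - {"slide": [0.16,0.07,-6.2],"twist": [0,0,0],"fingers": 2.0}
    - {"slide": [0.16,0.07,-6.4],"twist": [0,0,0],"fingers": 2.0}

```text
time: 6.22
position: [577.9, 71.7, 93.7]
ee_rot: [0.704, -0.704, 0.063, -0.064]
force: [0.1, 0.1, -1.8]
opening: 0.272
```

```bash
python3 - <<'E'
from strap import *; from rack import *; import pickle
o=ctrl.get_obs(); p,d=imaging.read_camera("wrist"); p=np.ascontiguousarray(p[:,:,::-1])
cv2.imwrite("pics/w4.png",p); np.save("pics/w4.npy",d); pickle.dump(o,open("pics/w4.pkl","wb"))
P=pose("wrist",o); print(o["time"],o["position"],o["opening"],o["force"],o["wrist_torque"])
slats(P,p,d); strap(P,p,d,o)
E
```

```text
6.225 [577.93  71.67  93.73] 0.2718425638336494 [ 0.13  0.14 -1.78] [ 0.04  0.   -0.02]
[536.04 219.48] [ 6.87 15.72] ang -10.93 z 39.1 n 343
[598.97 199.42] [ 35.24 146.75] ang -10.30 z 38.9 n 9264
[527.32 168.89] [ 9.01 16.91] ang -9.42 z 39.2 n 465
[577.13 152.35] [ 32.66 120.73] ang -10.48 z 39.0 n 7837
[516.26  93.41] [13.63 22.53] ang -8.96 z 39.2 n 772
[538.23  82.08] [14.66 28.65] ang 78.33 z 39.1 n 918
[513.29  77.3 ] [10.34 22.44] ang -11.63 z 39.1 n 723
[549.06  -2.68] [ 32.47 121.61] ang -10.68 z 39.0 n 8012
[498.54  -3.08] [12.94 22.82] ang -13.04 z 39.1 n 727
strap px [ 275  176  113   95 4295] z 61.162476547140244
front dir ang -10.399575
L ang -12.698328 mean [544.04  56.38]
R ang -10.5992565 mean [553.29 112.58]
width 56.91895652683323
origin [576.72  73.81] minus tcp [-1.22  2.13]
origin [576.52  72.74] minus tcp [-1.41  1.07]
```

View pics/w4.png

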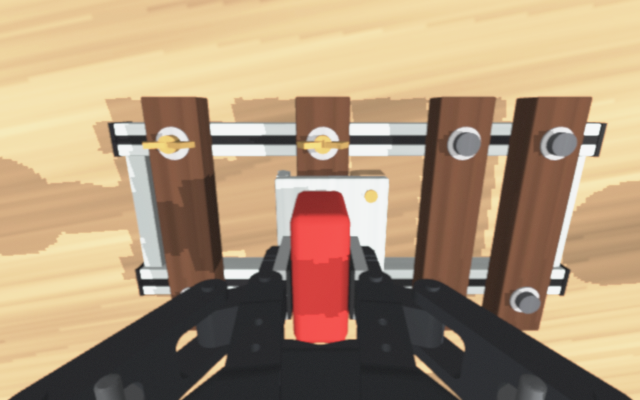

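Request:
jog_arm:
  targets:
    - {"slide": [0.01,0.08,-0.4],"twist": [0,0,0],"fingers": 2.0}
    - {"slide": [0.01,0.08,-0.8],"twist": [0,0,0],"fingers": 2.0}
    - {"slide": [0.01,0.08,-1.1],"twist": [0,0,0],"fingers": 2.0}
    - {"slide": [0.01,0.08,-1.15],"twist": [0,0,0],"fingers": 2.0}
    - {"slide": [0.01,0.08,-1.15],"twist": [0,0,0],"fingers": 2.0}

```text
time: 6.9
position: [577.7, 72.7, 81.8]
ee_rot: [-0.704, 0.704, -0.064, 0.063]
force: [-1.0, 0.1, -2.2]
opening: 0.272
```

```bash
python3 - <<'E'
from strap import *
o=ctrl.get_obs();print(o["time"],o["position"],o["opening"],o["force"],o["wrist_torque"])
E
```

```text
6.9 [577.66  72.67  81.77] 0.27233368239966915 [-1.    0.15 -2.22] [ 0.01 -0.05 -0.06]
```

Request:
jog_arm:
  targets:
    - {"slide": [0.036,0.197,0],"twist": [0,0,0],"fingers": 2.0}
    - {"slide": [0.072,0.393,0],"twist": [0,0,0],"fingers": 2.0}
    - {"slide": [0.108,0.59,0],"twist": [0,0,0],"fingers": 2.0}
    - {"slide": [0.144,0.787,0],"twist": [0,0,0],"fingers": 2.0}
    - {"slide": [0.18,0.984,0],"twist": [0,0,0],"fingers": 2.0}
    - {"slide": [0.217,1.18,0],"twist": [0,0,0],"fingers": 2.0}

```text
time: 7.65
position: [579.9, 84.1, 81.8]
ee_rot: [-0.704, 0.705, -0.064, 0.064]
force: [-0.6, -5.0, -1.2]
opening: 0.274
```

Request:
jog_arm:
  targets:
    - {"slide": [0.036,0.197,0],"twist": [0,0,0],"fingers": 2.0}
    - {"slide": [0.072,0.393,0],"twist": [0,0,0],"fingers": 2.0}
    - {"slide": [0.108,0.59,0],"twist": [0,0,0],"fingers": 2.0}
    - {"slide": [0.144,0.787,0],"twist": [0,0,0],"fingers": 2.0}
    - {"slide": [0.18,0.984,0],"twist": [0,0,0],"fingers": 2.0}

```text
time: 8.28
position: [581.6, 94.0, 81.9]
ee_rot: [-0.704, 0.705, -0.064, 0.064]
force: [-0.3, -5.4, -0.3]
opening: 0.27
```

```bash
cat > st.py <<'E'
from strap import *
o=ctrl.get_obs();v=np.array([.1805,.9836]);print("t %.2f"%o["time"],o["position"],"v %.2f"%(v@o["position"][:2]),"Fv %.1f"%(v@o["force"][:2]),o["force"],o["wrist_torque"],o["opening"])
E
python3 st.py
```

```text
t 8.28 [581.63  94.    81.85] v 197.44 Fv -5.3 [-0.27 -5.37 -0.35] [-1.25  0.13 -0.06] 0.2698801239357533
```

Request:
jog_arm:
  targets:
    - {"slide": [0.018,0.098,0],"twist": [0,0,0],"fingers": 2.0}
    - {"slide": [0.036,0.197,0],"twist": [0,0,0],"fingers": 2.0}
    - {"slide": [0.045,0.246,0],"twist": [0,0,0],"fingers": 2.0}

```text
time: 8.65
position: [582.1, 96.6, 81.8]
ee_rot: [-0.704, 0.704, -0.063, 0.064]
force: [-1.0, -5.4, -0.9]
opening: 0.274
```

Request:
jog_arm:
  targets:
    - {"slide": [0.009,0.049,0],"twist": [0,0,0],"fingers": 2.0}
    - {"slide": [0.018,0.098,0],"twist": [0,0,0],"fingers": 2.0}

```text
time: 8.9
position: [582.3, 97.6, 81.8]
ee_rot: [-0.704, 0.704, -0.064, 0.064]
force: [-0.7, -5.0, -0.0]
opening: 0.273
```

Request:
jog_arm:
  targets:
    - {"slide": [0.009,0.049,0],"twist": [0,0,0],"fingers": 2.0}
    - {"slide": [0.018,0.098,0],"twist": [0,0,0],"fingers": 2.0}

```text
time: 9.15
position: [582.5, 98.6, 81.8]
ee_rot: [-0.704, 0.704, -0.064, 0.064]
force: [-1.3, -5.5, -0.3]
opening: 0.27
```

```bash
python3 st.py
```

```text
t 9.15 [582.46  98.55  81.83] v 202.07 Fv -5.6 [-1.34 -5.49 -0.35] [-1.19  0.14 -0.08] 0.2703015738667462
```

Request:
jog_arm:
  targets:
    - {"slide": [0.009,0.049,0],"twist": [0,0,0],"fingers": 2.0}
    - {"slide": [0.009,0.049,0],"twist": [0,0,0],"fingers": 2.0}

```text
time: 9.4
position: [582.5, 99.1, 81.8]
ee_rot: [-0.704, 0.704, -0.064, 0.064]
force: [-1.9, -4.7, -0.7]
opening: 0.273
```

Request:
jog_arm:
  targets:
    - {"slide": [0.009,0.049,0],"twist": [0,0,0],"fingers": 2.0}
    - {"slide": [0.009,0.049,0],"twist": [0,0,0],"fingers": 2.0}

```text
time: 9.65
position: [582.7, 99.6, 81.8]
ee_rot: [-0.704, 0.704, -0.063, 0.064]
force: [-1.4, -4.9, -0.5]
opening: 0.278
```

Request:
jog_arm:
  targets:
    - {"slide": [0.009,0.049,0],"twist": [0,0,0],"fingers": 2.0}
    - {"slide": [0.009,0.049,0],"twist": [0,0,0],"fingers": 2.0}

```text
time: 9.9
position: [582.7, 100.1, 81.8]
ee_rot: [-0.704, 0.704, -0.063, 0.064]
force: [-0.7, -5.2, -0.7]
opening: 0.273
```

```bash
python3 - <<'E'
from rack import *
o=ctrl.get_obs(); p,d=imaging.read_camera("wrist"); p=np.ascontiguousarray(p[:,:,::-1])
cv2.imwrite("pics/w5.png",p)
P=pose("wrist",o); v=np.array([.1805,.9836])
for t in slats(P,p,d): print("v %.1f"%(v@t[0]))
E
```

```text
[536.77 219.83] [ 8.81 17.73] ang -6.72 z 39.2 n 509
[590.97 201.83] [ 33.94 131.18] ang -10.44 z 39.0 n 9646
[570.24 154.57] [ 31.29 107.46] ang -10.38 z 39.1 n 8001
[520.6  118.49] [14.3  22.91] ang -9.15 z 39.1 n 1054
[541.28 107.34] [12.27 28.5 ] ang 78.50 z 39.1 n 839
[517.82 103.4 ] [13.01 22.96] ang -12.07 z 39.2 n 900
[550.    -1.85] [ 34.36 124.04] ang -10.35 z 38.9 n 11061
v 313.1
v 305.2
v 255.0
v 210.5
v 203.3
v 195.2
v 97.5
```

View pics/w5.png

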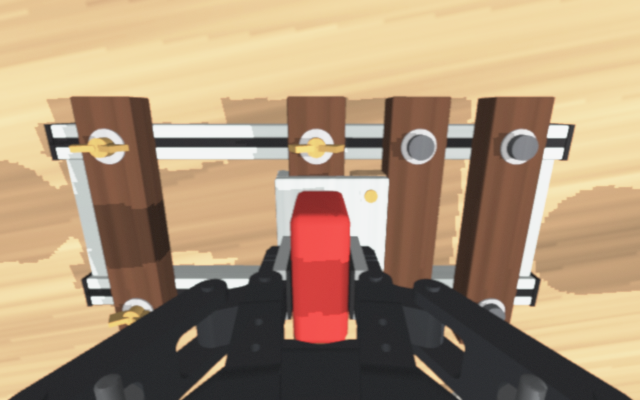

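The wrist view shows the strap's right edge at (388,180), nearly meeting the bolted slat's left edge. I continue in small steps.

Request:
jog_arm:
  targets:
    - {"slide": [0.006,0.03,0],"twist": [0,0,0],"fingers": 2.0}
    - {"slide": [0.006,0.03,0],"twist": [0,0,0],"fingers": 2.0}

```text
time: 10.2
position: [582.8, 100.5, 81.8]
ee_rot: [-0.704, 0.704, -0.063, 0.063]
force: [0.1, -4.3, 0.6]
opening: 0.27
```

Request:
jog_arm:
  targets:
    - {"slide": [0.006,0.03,0],"twist": [0,0,0],"fingers": 2.0}
    - {"slide": [0.006,0.03,0],"twist": [0,0,0],"fingers": 2.0}

```text
time: 10.45
position: [582.8, 100.8, 81.8]
ee_rot: [-0.704, 0.704, -0.064, 0.063]
force: [-0.0, -4.8, -0.5]
opening: 0.277
```

```bash
python3 st.py
```

```text
t 10.45 [582.83 100.77  81.77] v 204.32 Fv -4.7 [-0.03 -4.82 -0.51] [-1.22  0.15 -0.05] 0.27711804371936755
```

Request:
jog_arm:
  targets:
    - {"slide": [0.006,0.03,0],"twist": [0,0,0],"fingers": 2.0}
    - {"slide": [0.006,0.03,0],"twist": [0,0,0],"fingers": 2.0}

```text
time: 10.7
position: [583.0, 101.1, 81.8]
ee_rot: [-0.704, 0.704, -0.063, 0.064]
force: [-0.5, -4.3, -0.1]
opening: 0.27
```

Request:
jog_arm:
  targets:
    - {"slide": [0.006,0.03,0],"twist": [0,0,0],"fingers": 2.0}
    - {"slide": [0.006,0.03,0],"twist": [0,0,0],"fingers": 2.0}

```text
time: 10.95
position: [583.0, 101.4, 81.8]
ee_rot: [0.704, -0.704, 0.063, -0.063]
force: [-1.4, -5.5, 0.7]
opening: 0.271
```

Request:
jog_arm:
  targets:
    - {"slide": [0.006,0.03,0],"twist": [0,0,0],"fingers": 2.0}
    - {"slide": [0.006,0.03,0],"twist": [0,0,0],"fingers": 2.0}

```text
time: 11.2
position: [583.0, 101.5, 81.8]
ee_rot: [-0.704, 0.704, -0.064, 0.064]
force: [-1.5, -6.5, 0.9]
opening: 0.275
```

Request:
jog_arm:
  targets:
    - {"slide": [0.006,0.03,0],"twist": [0,0,0],"fingers": 2.0}
    - {"slide": [0.006,0.03,0],"twist": [0,0,0],"fingers": 2.0}

```text
time: 11.45
position: [582.9, 101.6, 81.8]
ee_rot: [-0.704, 0.705, -0.064, 0.064]
force: [-0.9, -7.8, 0.4]
opening: 0.269
```

```bash
python3 st.py
```

```text
t 11.45 [582.95 101.57  81.76] v 205.12 Fv -7.9 [-0.91 -7.85  0.42] [-1.9   0.31 -0.1 ] 0.2689515416555515
```

Request:
jog_arm:
  targets:
    - {"slide": [0.006,0.03,0],"twist": [0,0,0],"fingers": 2.0}
    - {"slide": [0.006,0.03,0],"twist": [0,0,0],"fingers": 2.0}

```text
time: 11.7
position: [583.0, 101.6, 81.8]
ee_rot: [-0.704, 0.705, -0.064, 0.064]
force: [-1.9, -9.1, 2.0]
opening: 0.271
```

```bash
python3 st.py
```

```text
t 11.70 [582.99 101.61  81.83] v 205.18 Fv -9.3 [-1.91 -9.13  1.98] [-2.21  0.43 -0.1 ] 0.27057921664201046
```

Request:
jog_arm:
  targets:
    - {"slide": [-0.025,-0.14,0],"twist": [0,0,0],"fingers": 2.0}
    - {"slide": [-0.05,-0.275,0],"twist": [0,0,0],"fingers": 2.0}
    - {"slide": [-0.05,-0.275,0],"twist": [0,0,0],"fingers": 2.0}

```text
time: 12.08
position: [582.6, 99.8, 81.7]
ee_rot: [0.705, -0.704, 0.064, -0.063]
force: [-1.0, 0.6, -0.9]
opening: 0.274
```

```bash
python3 st.py
```

```text
t 12.07 [582.59  99.8   81.68] v 203.32 Fv 0.4 [-1.02  0.57 -0.94] [ 0.02 -0.04 -0.  ] 0.2738845474770925
```

Request:
jog_arm:
  targets:
    - {"slide": [0,0,0.8],"twist": [0,0,0],"fingers": 2.0}
    - {"slide": [0,0,1.8],"twist": [0,0,0],"fingers": 2.0}
    - {"slide": [0,0,3.5],"twist": [0,0,0],"fingers": 2.0}
    - {"slide": [0,0,6],"twist": [0,0,0],"fingers": 2.0}
    - {"slide": [-0.5,-3,7],"twist": [0,0,0],"fingers": 2.0}
    - {"slide": [-1.2,-7,7],"twist": [0,0,0],"fingers": 2.0}
    - {"slide": [-1.95,-10.6,7],"twist": [0,0,0],"fingers": 2.0}
    - {"slide": [-1.95,-10.6,7],"twist": [0,0,0],"fingers": 2.0}
    - {"slide": [-1.95,-10.6,5.5],"twist": [0,0,0],"fingers": 2.0}
    - {"slide": [-1.95,-10.6,5.5],"twist": [0,0,0],"fingers": 2.0}

```text
time: 13.32
position: [562.5, -5.6, 135.5]
ee_rot: [0.704, -0.704, 0.064, -0.062]
force: [0.4, 0.0, -1.6]
opening: 0.273
```

```bash
python3 st.py; python3 - <<'E'
from strap import *; from rack import *
o=ctrl.get_obs(); p,d=imaging.read_camera("wrist"); p=np.ascontiguousarray(p[:,:,::-1])
cv2.imwrite("pics/w6.png",p)
P=pose("wrist",o); v=np.array([.1805,.9836])
for t in slats(P,p,d): print("v %.1f"%(v@t[0]))
strap(P,p,d,o)
E
```

```text
t 13.32 [562.48  -5.57 135.46] v 96.05 Fv 0.1 [ 0.44  0.   -1.63] [ 0.04 -0.02  0.03] 0.2731204844666257
[598.66 198.1 ] [ 37.35 146.67] ang -10.07 z 38.8 n 8013
[589.55 148.2 ] [ 35.4  146.56] ang -10.46 z 38.9 n 7884
[580.18  98.56] [ 33.16 147.08] ang -10.52 z 39.0 n 7066
[499.51   3.9 ] [22.33 29.55] ang 79.67 z 39.1 n 1177
[526.49  -1.09] [22.37 28.82] ang 78.18 z 39.1 n 1100
v 302.9
v 252.2
v 201.7
v 94.0
v 94.0
strap px [ 274  177  114   94 4284] z 102.97189288836587
front dir ang -10.32943
L ang -12.606802 mean [529.96 -21.21]
R ang -10.671734 mean [539.52  35.01]
width 57.050660101209544
origin [561.16  -3.55] minus tcp [-1.33  2.02]
origin [560.99  -4.48] minus tcp [-1.5   1.09]
```

View pics/w6.png

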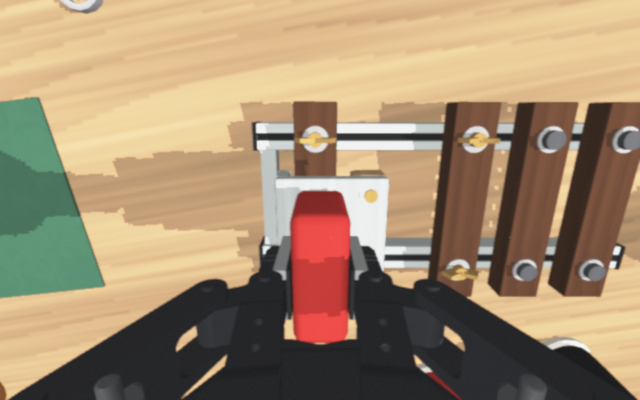

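Request:
jog_arm:
  targets:
    - {"slide": [-0.058,-0.315,-1.5],"twist": [0,0,0],"fingers": 2.0}
    - {"slide": [-0.058,-0.315,-3],"twist": [0,0,0],"fingers": 2.0}
    - {"slide": [-0.058,-0.315,-3.9],"twist": [0,0,0],"fingers": 2.0}
    - {"slide": [-0.058,-0.315,-4.2],"twist": [0,0,0],"fingers": 2.0}
    - {"slide": [-0.058,-0.315,-4.2],"twist": [0,0,0],"fingers": 2.0}

```text
time: 14.0
position: [562.6, -9.5, 94.8]
ee_rot: [0.704, -0.704, 0.063, -0.063]
force: [-0.8, -0.1, -1.8]
opening: 0.275
```

```bash
python3 st.py; python3 - <<'E'
from strap import *; from rack import *
o=ctrl.get_obs(); p,d=imaging.read_camera("wrist"); p=np.ascontiguousarray(p[:,:,::-1])
cv2.imwrite("pics/w7.png",p[80:320,200:520].repeat(2,0).repeat(2,1))
P=pose("wrist",o); v=np.array([.1805,.9836])
for t in slats(P,p,d): print("v %.1f"%(v@t[0]))
E
```

```text
t 14.00 [562.62  -9.52  94.81] v 92.19 Fv -0.3 [-0.77 -0.11 -1.8 ] [0.02 0.05 0.01] 0.27479417295355385
[628.24 174.66] [21.76 88.73] ang 5.51 z 37.1 n 2247
[589.56 147.42] [ 36.75 147.08] ang -10.47 z 38.9 n 11852
[569.51 100.01] [ 34.21 124.69] ang -10.33 z 39.0 n 10022
[499.91   3.78] [22.4 29.1] ang 79.63 z 39.1 n 1853
[522.38  -0.28] [14.34 28.73] ang 79.62 z 39.1 n 987
v 285.2
v 251.4
v 201.2
v 94.0
v 94.0
```

View pics/w7.png

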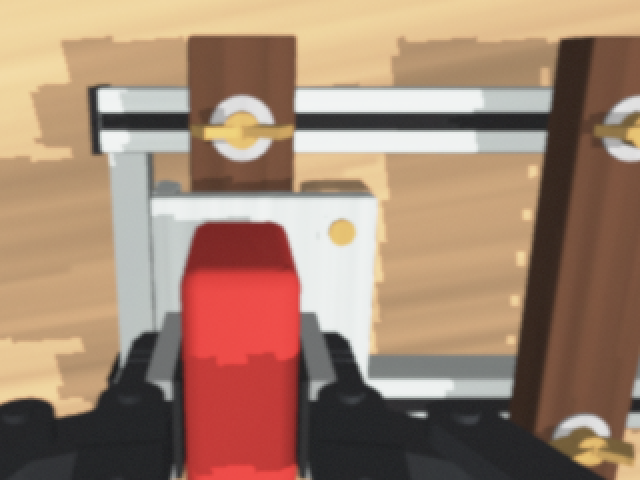

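Request:
jog_arm:
  targets:
    - {"slide": [0,0,-0.6],"twist": [0,0,0],"fingers": 2.0}
    - {"slide": [0,0,-1.1],"twist": [0,0,0],"fingers": 2.0}
    - {"slide": [0,0,-1.3],"twist": [0,0,0],"fingers": 2.0}
    - {"slide": [0,0,-1.3],"twist": [0,0,0],"fingers": 2.0}

```text
time: 14.55
position: [562.5, -9.6, 81.6]
ee_rot: [0.704, -0.704, 0.064, -0.063]
force: [-0.7, 0.0, -1.7]
opening: 0.269
```

```bash
python3 st.py
```

```text
t 14.55 [562.47  -9.6   81.62] v 92.09 Fv -0.1 [-0.69  0.02 -1.67] [ 0.02  0.07 -0.  ] 0.2692549967703298
```

Request:
jog_arm:
  targets:
    - {"slide": [0.036,0.197,0],"twist": [0,0,0],"fingers": 2.0}
    - {"slide": [0.072,0.393,0],"twist": [0,0,0],"fingers": 2.0}
    - {"slide": [0.126,0.688,0],"twist": [0,0,0],"fingers": 2.0}
    - {"slide": [0.18,0.984,0],"twist": [0,0,0],"fingers": 2.0}
    - {"slide": [0.235,1.279,0],"twist": [0,0,0],"fingers": 2.0}
    - {"slide": [0.289,1.574,0],"twist": [0,0,0],"fingers": 2.0}
    - {"slide": [0.343,1.869,0],"twist": [0,0,0],"fingers": 2.0}
    - {"slide": [0.397,2.164,0],"twist": [0,0,0],"fingers": 2.0}
    - {"slide": [0.451,2.459,0],"twist": [0,0,0],"fingers": 2.0}
    - {"slide": [0.505,2.754,0],"twist": [0,0,0],"fingers": 2.0}

```text
time: 15.8
position: [567.6, 17.6, 81.9]
ee_rot: [-0.704, 0.705, -0.064, 0.064]
force: [-1.2, -6.3, -1.7]
opening: 0.268
```

```bash
python3 st.py
```

```text
t 15.80 [567.64  17.63  81.87] v 119.80 Fv -6.4 [-1.21 -6.29 -1.7 ] [-1.21  0.19 -0.01] 0.26760446489511214
```

Pulling well. Another 26 mm.

Request:
jog_arm:
  targets:
    - {"slide": [0.054,0.295,0],"twist": [0,0,0],"fingers": 2.0}
    - {"slide": [0.108,0.59,0],"twist": [0,0,0],"fingers": 2.0}
    - {"slide": [0.162,0.885,0],"twist": [0,0,0],"fingers": 2.0}
    - {"slide": [0.217,1.18,0],"twist": [0,0,0],"fingers": 2.0}
    - {"slide": [0.271,1.475,0],"twist": [0,0,0],"fingers": 2.0}
    - {"slide": [0.325,1.77,0],"twist": [0,0,0],"fingers": 2.0}
    - {"slide": [0.379,2.066,0],"twist": [0,0,0],"fingers": 2.0}
    - {"slide": [0.424,2.311,0],"twist": [0,0,0],"fingers": 2.0}
    - {"slide": [0.469,2.557,0],"twist": [0,0,0],"fingers": 2.0}

```text
time: 16.92
position: [572.3, 43.2, 81.8]
ee_rot: [-0.704, 0.705, -0.064, 0.064]
force: [-0.9, -4.2, -0.6]
opening: 0.272
```

```bash
python3 st.py;  python3 - <<'E'
from h import *
p,d=imaging.read_camera("wrist"); p=np.ascontiguousarray(p[:,:,::-1])
cv2.imwrite("pics/w8.png",p[80:320,200:520].repeat(2,0).repeat(2,1))
E
```

```text
t 16.93 [572.29  43.23  81.84] v 145.82 Fv -4.3 [-0.91 -4.19 -0.63] [-1.21  0.19  0.02] 0.27202170757938055
```

View pics/w8.png

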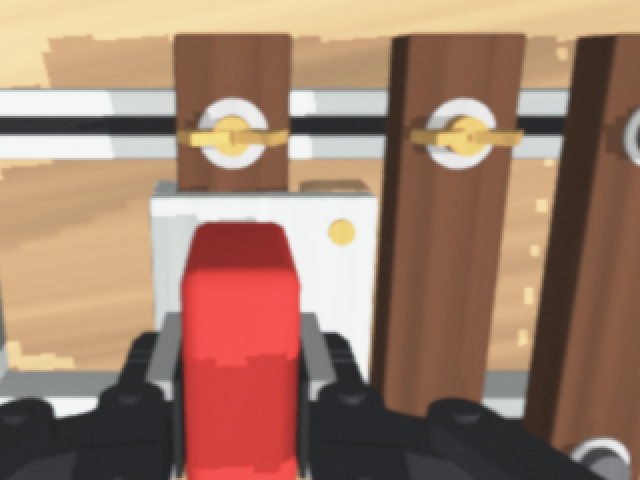

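The strap's right edge (377,250 in the crop) is a few mm from the set slat's edge. Another 4.5 mm, then fine steps.

Request:
jog_arm:
  targets:
    - {"slide": [0.027,0.148,0],"twist": [0,0,0],"fingers": 2.0}
    - {"slide": [0.054,0.295,0],"twist": [0,0,0],"fingers": 2.0}
    - {"slide": [0.072,0.393,0],"twist": [0,0,0],"fingers": 2.0}
    - {"slide": [0.081,0.443,0],"twist": [0,0,0],"fingers": 2.0}
    - {"slide": [0.081,0.443,0],"twist": [0,0,0],"fingers": 2.0}

```text
time: 17.6
position: [573.1, 47.8, 81.8]
ee_rot: [-0.704, 0.704, -0.063, 0.064]
force: [-1.3, -4.9, -0.4]
opening: 0.272
```

```bash
python3 st.py
```

```text
t 17.60 [573.13  47.84  81.84] v 150.51 Fv -5.0 [-1.3  -4.89 -0.38] [-1.19  0.16 -0.03] 0.2715485531891041
```

Request:
jog_arm:
  targets:
    - {"slide": [0.009,0.049,0],"twist": [0,0,0],"fingers": 2.0}
    - {"slide": [0.018,0.098,0],"twist": [0,0,0],"fingers": 2.0}
    - {"slide": [0.018,0.098,0],"twist": [0,0,0],"fingers": 2.0}

```text
time: 17.98
position: [573.3, 48.9, 81.8]
ee_rot: [-0.704, 0.704, -0.063, 0.064]
force: [-0.8, -4.9, -0.5]
opening: 0.271
```

```bash
python3 st.py
```

```text
t 17.98 [573.31  48.86  81.8 ] v 151.54 Fv -5.0 [-0.8  -4.91 -0.45] [-1.18  0.17 -0.02] 0.2714453135768051
```

Request:
jog_arm:
  targets:
    - {"slide": [0.005,0.03,0],"twist": [0,0,0],"fingers": 2.0}
    - {"slide": [0.011,0.06,0],"twist": [0,0,0],"fingers": 2.0}
    - {"slide": [0.011,0.06,0],"twist": [0,0,0],"fingers": 2.0}

```text
time: 18.35
position: [573.4, 49.5, 81.8]
ee_rot: [-0.704, 0.704, -0.063, 0.064]
force: [-0.7, -5.2, -0.5]
opening: 0.275
```

```bash
python3 st.py
```

```text
t 18.35 [573.41  49.47  81.82] v 152.16 Fv -5.3 [-0.68 -5.21 -0.54] [-1.17  0.2  -0.07] 0.27511279842325553
```

Now 0.2 mm steps, watching the moment (baseline -1.18).

Request:
jog_arm:
  targets:
    - {"slide": [0.004,0.02,0],"twist": [0,0,0],"fingers": 2.0}
    - {"slide": [0.004,0.02,0],"twist": [0,0,0],"fingers": 2.0}

```text
time: 18.6
position: [573.5, 49.7, 81.8]
ee_rot: [-0.704, 0.704, -0.063, 0.064]
force: [-0.7, -4.6, -0.1]
opening: 0.273
```

```bash
python3 st.py
```

```text
t 18.60 [573.47  49.7   81.82] v 152.39 Fv -4.6 [-0.74 -4.56 -0.09] [-1.2   0.18 -0.03] 0.2728435758733424
```

Request:
jog_arm:
  targets:
    - {"slide": [0.004,0.02,0],"twist": [0,0,0],"fingers": 2.0}
    - {"slide": [0.004,0.02,0],"twist": [0,0,0],"fingers": 2.0}

```text
time: 18.85
position: [573.5, 49.9, 81.8]
ee_rot: [-0.704, 0.704, -0.063, 0.064]
force: [-0.5, -5.2, 0.6]
opening: 0.273
```

```bash
python3 st.py
```

```text
t 18.85 [573.51  49.89  81.79] v 152.59 Fv -5.2 [-0.45 -5.17  0.64] [-1.17  0.21 -0.04] 0.2726143533208391
```

Request:
jog_arm:
  targets:
    - {"slide": [0.004,0.02,0],"twist": [0,0,0],"fingers": 2.0}
    - {"slide": [0.004,0.02,0],"twist": [0,0,0],"fingers": 2.0}

```text
time: 19.1
position: [573.6, 50.1, 81.8]
ee_rot: [0.704, -0.704, 0.063, -0.064]
force: [-1.2, -5.3, 0.3]
opening: 0.267
```

```bash
python3 st.py
```

```text
t 19.10 [573.56  50.1   81.81] v 152.81 Fv -5.4 [-1.18 -5.26  0.31] [-1.13  0.18 -0.05] 0.2674686478633125
```

Request:
jog_arm:
  targets:
    - {"slide": [0.004,0.02,0],"twist": [0,0,0],"fingers": 2.0}
    - {"slide": [0.004,0.02,0],"twist": [0,0,0],"fingers": 2.0}

```text
time: 19.35
position: [573.6, 50.3, 81.8]
ee_rot: [-0.704, 0.704, -0.063, 0.063]
force: [-1.1, -6.0, 0.0]
opening: 0.277
```

```bash
python3 st.py
```

```text
t 19.35 [573.58  50.31  81.79] v 153.02 Fv -6.1 [-1.12 -5.97  0.  ] [-1.22  0.19  0.04] 0.27666961916441535
```

Request:
jog_arm:
  targets:
    - {"slide": [0.004,0.02,0],"twist": [0,0,0],"fingers": 2.0}
    - {"slide": [0.004,0.02,0],"twist": [0,0,0],"fingers": 2.0}

```text
time: 19.6
position: [573.6, 50.4, 81.8]
ee_rot: [-0.704, 0.704, -0.064, 0.064]
force: [-2.2, -6.6, -0.1]
opening: 0.275
```

```bash
python3 st.py
```

```text
t 19.60 [573.58  50.37  81.8 ] v 153.08 Fv -6.9 [-2.23 -6.61 -0.07] [-1.45  0.24 -0.07] 0.27518613942843156
```

Request:
jog_arm:
  targets:
    - {"slide": [0.003,0.015,0],"twist": [0,0,0],"fingers": 2.0}
    - {"slide": [0.003,0.015,0],"twist": [0,0,0],"fingers": 2.0}

```text
time: 19.85
position: [573.6, 50.4, 81.8]
ee_rot: [-0.704, 0.704, -0.064, 0.064]
force: [-0.8, -7.2, 0.6]
opening: 0.271
```

```bash
python3 st.py
```

```text
t 19.85 [573.59  50.42  81.81] v 153.13 Fv -7.2 [-0.83 -7.18  0.61] [-1.61  0.3  -0.09] 0.27118464054180863
```

Contact at v=153.13, 52.05 mm from the first (52 expected). Next I back off to mid-play and lift.

Request:
jog_arm:
  targets:
    - {"slide": [-0.02,-0.11,0],"twist": [0,0,0],"fingers": 2.0}
    - {"slide": [-0.042,-0.225,0],"twist": [0,0,0],"fingers": 2.0}
    - {"slide": [-0.042,-0.225,0],"twist": [0,0,0],"fingers": 2.0}

```text
time: 20.23
position: [573.2, 48.7, 81.7]
ee_rot: [0.704, -0.704, 0.063, -0.063]
force: [-0.0, -0.5, -1.6]
opening: 0.272
```

```bash
python3 st.py
```

```text
t 20.23 [573.17  48.65  81.69] v 151.31 Fv -0.5 [-0.04 -0.5  -1.58] [ 0.    0.04 -0.05] 0.2715964018672829
```

Request:
jog_arm:
  targets:
    - {"slide": [0,0,0.8],"twist": [0,0,0],"fingers": 2.0}
    - {"slide": [0,0,1.8],"twist": [0,0,0],"fingers": 2.0}
    - {"slide": [0,0,3.5],"twist": [0,0,0],"fingers": 2.0}
    - {"slide": [0,0,6],"twist": [0,0,0],"fingers": 2.0}
    - {"slide": [-0.3,-3,7],"twist": [0,0,0],"fingers": 2.0}
    - {"slide": [-0.8,-8,7],"twist": [0,0,0],"fingers": 2.0}
    - {"slide": [-1.2,-13,7],"twist": [0,0,0],"fingers": 2.0}
    - {"slide": [-1.6,-18,7],"twist": [0,0,0],"fingers": 2.0}
    - {"slide": [-2,-23,7],"twist": [0,0,0],"fingers": 2.0}
    - {"slide": [-2.4,-28,7],"twist": [0,0,0],"fingers": 2.0}
    - {"slide": [-2.8,-32,6],"twist": [0,0,0],"fingers": 2.0}
    - {"slide": [-2.8,-33.1,4],"twist": [0,0,0],"fingers": 2.0}
    - {"slide": [-2.8,-33.1,2],"twist": [0,0,0],"fingers": 2.0}
    - {"slide": [-2.8,-33.1,0],"twist": [0,0,0],"fingers": 2.0}
    - {"slide": [-2.8,-33.1,0],"twist": [0,0,0],"fingers": 2.0}

```text
time: 22.1
position: [544.7, -282.2, 81.3]
ee_rot: [0.705, -0.704, 0.064, -0.063]
force: [-0.3, 0.5, -1.3]
opening: 0.269
```

```bash
python3 st.py;  python3 - <<'E'
from h import *
p,d=imaging.read_camera("wrist"); p=np.ascontiguousarray(p[:,:,::-1]); cv2.imwrite("pics/w9.png",p)
p,d=imaging.read_camera("side"); p=np.ascontiguousarray(p[:,:,::-1]); cv2.imwrite("pics/s9.png",cv2.resize(p[130:330,260:460],None,fx=3,fy=3))
E
```

```text
t 22.10 [ 544.7  -282.21   81.32] v -179.26 Fv 0.5 [-0.29  0.54 -1.28] [-0.   -0.01  0.  ] 0.26943387813264413
```

View pics/w9.png

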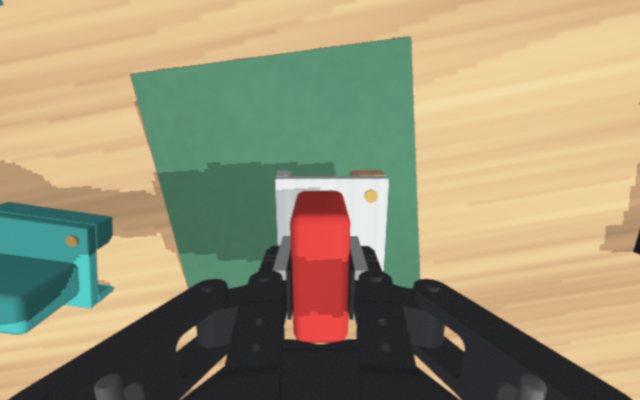

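View pics/s9.png

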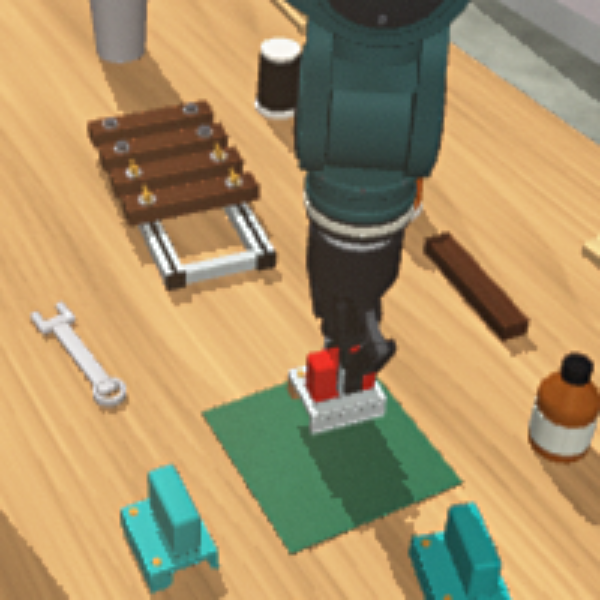

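The picture shows the spacer hanging over the mat's right part (strap right edge at col 388, mat edge at col 415), so I shift 15 mm inward and lower.

Request:
jog_arm:
  targets:
    - {"slide": [-1.5,-1.5,0],"twist": [0,0,0],"fingers": 2.0}
    - {"slide": [-1.5,-1.5,-1],"twist": [0,0,0],"fingers": 2.0}
    - {"slide": [-1.5,-1.5,-1.8],"twist": [0,0,0],"fingers": 2.0}
    - {"slide": [-1.5,-1.5,-2.15],"twist": [0,0,0],"fingers": 2.0}
    - {"slide": [-1.5,-1.5,-2.25],"twist": [0,0,0],"fingers": 2.0}
    - {"slide": [-1.5,-1.5,-2.25],"twist": [0,0,0],"fingers": 2.0}

```text
time: 22.95
position: [530.3, -297.5, 59.3]
ee_rot: [-0.704, 0.704, -0.063, 0.063]
force: [-0.1, 0.5, -2.3]
opening: 0.272
```

```bash
python3 st.py
```

```text
t 22.95 [ 530.35 -297.5    59.35] v -196.89 Fv 0.5 [-0.11  0.55 -2.27] [-0.02  0.02 -0.01] 0.27211162890285423
```

Request:
jog_arm:
  targets:
    - {"slide": [0,0,-0.04],"twist": [0,0,0],"fingers": 2.0}
    - {"slide": [0,0,-0.08],"twist": [0,0,0],"fingers": 2.0}
    - {"slide": [0,0,-0.08],"twist": [0,0,0],"fingers": 2.0}

```text
time: 23.32
position: [530.4, -297.6, 58.8]
ee_rot: [-0.704, 0.704, -0.063, 0.064]
force: [-0.3, 2.2, 3.2]
opening: 0.275
```

```bash
python3 st.py
```

```text
t 23.32 [ 530.38 -297.63   58.8 ] v -197.01 Fv 2.2 [-0.32  2.25  3.22] [0.16 0.01 0.02] 0.2750592032920195
```

Request:
jog_arm:
  targets:
    - {"slide": [0,0,0],"twist": [0,0,0],"fingers": 3.5}
    - {"slide": [0,0,0],"twist": [0,0,0],"fingers": 5}
    - {"slide": [0,0,0],"twist": [0,0,0],"fingers": 5.5}
    - {"slide": [0,0,0],"twist": [0,0,0],"fingers": 5.5}
    - {"slide": [0,0,2],"twist": [0,0,0],"fingers": 5.5}
    - {"slide": [0,0,5],"twist": [0,0,0],"fingers": 5.5}
    - {"slide": [0,0,9],"twist": [0,0,0],"fingers": 5.5}
    - {"slide": [0,0,14],"twist": [0,0,0],"fingers": 5.5}
    - {"slide": [0,0,19],"twist": [0,0,0],"fingers": 5.5}
    - {"slide": [0,10,24],"twist": [0,0,0],"fingers": 5.5}
    - {"slide": [0,16,26],"twist": [0,0,0],"fingers": 5.5}
    - {"slide": [0,22,26],"twist": [0,0,0],"fingers": 5.5}
    - {"slide": [0,22,26],"twist": [0,0,0],"fingers": 5.5}

```text
time: 24.95
position: [529.9, -75.4, 319.3]
ee_rot: [-0.704, 0.704, -0.063, 0.064]
force: [0.3, -0.1, -0.1]
opening: 0.642
```

```bash
python3 st.py;  python3 - <<'E'
from rack import *
o=ctrl.get_obs();v=np.array([.1805,.9836])
p,d=imaging.read_camera("wrist"); p=np.ascontiguousarray(p[:,:,::-1]); cv2.imwrite("pics/w10.png",p)
for t in slats(pose("wrist",o),p,d): print("v %.1f"%(v@t[0]))
p,d=imaging.read_camera("side"); p=np.ascontiguousarray(p[:,:,::-1]); cv2.imwrite("pics/s10.png",p)
p,d=imaging.read_camera("top"); p=np.ascontiguousarray(p[:,:,::-1]); cv2.imwrite("pics/t10.png",cv2.resize(p[110:290,200:500],None,fx=2.5,fy=2.5))
print("top")
for t in slats(pose("top"),p,d): print("v %.1f"%(v@t[0]))
E
```

```text
t 24.95 [529.93 -75.39 319.28] v 21.49 Fv -0.0 [ 0.33 -0.08 -0.12] [-0.07 -0.01  0.03] 0.6420722002123224
[598.33 198.97] [ 34.86 147.06] ang -10.56 z 38.9 n 2392
[589.14 148.78] [ 34.38 147.11] ang -10.53 z 38.9 n 2419
[579.95  98.41] [ 33.05 147.1 ] ang -10.52 z 39.0 n 2308
[570.74  47.88] [ 32.   147.15] ang -10.71 z 39.0 n 2202
v 303.7
v 252.7
v 201.5
v 150.1
top
[599.04 198.55] [30.82 81.24] ang -10.01 z 40.0 n 223
[590.86 147.97] [29.26 83.97] ang -9.81 z 40.1 n 225
[580.    96.68] [30.27 80.83] ang -10.24 z 39.8 n 219
[571.42  46.67] [28.78 78.02] ang -11.12 z 39.8 n 209
v 303.4
v 252.2
v 199.8
v 149.0
```

View pics/w10.png

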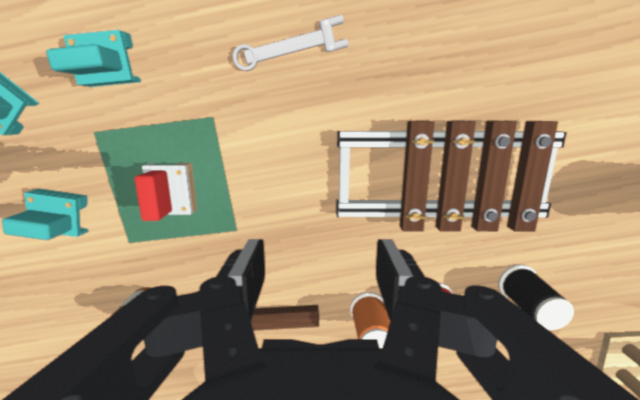

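View pics/s10.png

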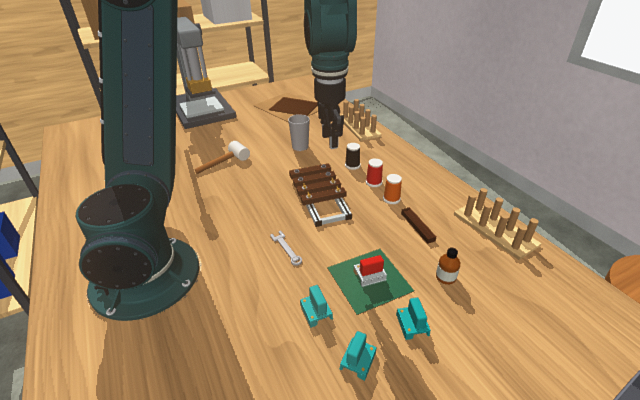

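View pics/t10.png

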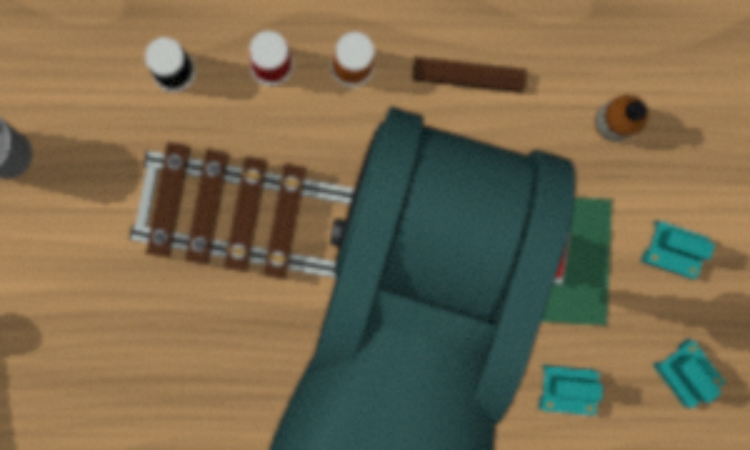

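```bash
python3 -c "
from station import close_job
print(close_job())"
```

```text
the job is handed in; nothing more can be done
None
```

I set both loose slats with the red-gripped spacer, stood it back upright on the green mat, and handed the job in at about 25 s of the 64 s allowed.

- **First slat:** I drew it along at about 5 N until the spacer met the bolted slat. I stopped when the force reached 9 N and the motion had stalled.
- **Last slat:** I drew it against the slat just set, easing off at about 7 N so as not to shove it. The spacer stopped 52.05 mm from its first contact position, where 52 mm is right (30 mm slat plus 22 mm gap).
- **Final wrist view:** The slat spacings read 51.0, 51.2 and 51.4 mm from the bolted end. The first of these is the fixed reference pair, which should be 52 mm, so this view reads about 1 mm low, but all three agree within 0.4 mm.
- **Final top view:** It disagreed slightly, at 51.2, 52.4 and 50.8 mm. I put that down to the coarse picture (about 3 mm per pixel) and trusted the contact readings and the wrist view instead.
- **Rest of the bench:** The gripper was well clear of everything at hand-in. The final pictures show the other things and the turquoise look-alikes in the same places; I judged that by eye and did not measure it.

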